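# Sample vials back into their own colour-coded stands

## Robot

A 7-joint arm with a two-finger parallel gripper is mounted at the origin on a cart in front of the work surface, level with it; the furniture and walls round the work are solid. World frame = base frame: x ahead of the robot, y to its left, z up, the work surface at z = 0. Lengths are in m, angles in rad, forces in N, time in s.
With the tool pointing down it reaches from about 0.4 to 0.85 m from the base axis. Payload 4.5 kg.
Tool frame: the origin (TCP) lies between the finger pads, 19 mm behind the fingertips; this is the grasp point; z points along the fingers, y is the line along which they close (so a half turn about z gives the same grasp; the last joint's range is limited). The gripper opens to 88 mm and grips with 3 to 60 N. Pads are 18 mm wide; open, the fingers measure 123 mm over their backs; the gripper's body (75 mm by 187 mm) begins 45 mm behind the grasp point.
Start: joints at [-1.096, 0.689, -0.195, 1.565, 0.157, 0.902, -0.215], TCP at [0.267, 0.565, 0.257] pointing down, gripper open.
Joint ranges: [-3.01, 3.01], [-0.46, 2.08], [-1.47, 1.51], [0.13, 2.56], [-1, 4.14], [0.04, 2.09], [-2.66, 2.66]. Speed limits (rad/s): [2.57, 2.57, 3.14, 3.14, 3.14, 3.14, 3.14].

## Interface

Orientations are given as a unit quaternion [x, y, z, w].
In Python, from plant import r gives the robot as it stands.
- The arm moves only by the tool play_rows, never from a script. Its arguments are lists of equal length, an entry for each row: "translation": the shift along the tool's x, y, z in m, a list of three; "delta_rot": the turn, a rotation vector about the tool's x, y, z in degrees, a list of three; "grip": the opening, from -1 (shut) to 1 (fully open). In form: {"translation": [[x, y, z], ...], "delta_rot": [[rx, ry, rz], ...], "grip": [grip, ...]}. A call has 1 to 20 rows; each row shifts and turns the commanded pose from where the row before left it, along the tool's axes as they then stand; what a row does not reach is not made up. A row lasts 1/8 s, in which the tool goes at most 62.5 mm and 10.7 degrees, less where a joint would pass 70% of its speed; a pose out of reach is approached as far as the arm can. A call with a gripper value outside its range is refused whole. The fingers move at their own pace and stop on an object; "squeeze" is the grip in N (left out, the last holds). Time passes only in rows, so rows that do not move let the fingers close. It gives the time, the measured TCP pose, the force, the opening and the grip force at its end, in the units of the state.
- r.get_state(): the state, without advancing time (a new reading comes with each control period).
- r.snapshot(name): name is "scene" or "top"; returns the picture (400x640x3 uint8, blue, green, red); there is no depth.
- r.get_calibration(name): a dict with "intrinsics" (3x3 intrinsics, pixels), "eye" and "rotation" of the camera in the world. Camera axes: x right, y up, looking along -z (the intrinsics and any distortion apply to the point x, -y, -z); pixel columns grow to the right and rows downward; lengths in m; the calibration is good to about 2 mm. A picture is of the moment at which its call begins. get_calibration takes no time and is no camera call.
- r.finish_job(): hands the job in; it is judged then, once.
Trained networks look in the newest picture that a camera, given by its name, has taken for a name from the list of things; names that differ only in an ending like _2 or _b are one class to them, and where a whole thing is asked for, a point or a joint stands for the part that bears it (a point fixed in the world has none). Each returns a list of dicts, best first, with "confidence" (0 to 1); they miss things now and then, are a little off and sometimes report something else, mostly with a low value. They report only what shows in the picture. A call takes as long as a camera call.
- r.look_for(camera, target): "point" ([x, y, z] in m, in world coordinates, good to about 4 mm: the middle of the surface that is visible of it).
- r.silhouettes(camera, target): "pixels" (400x640 bool, what is visible of it).
The state is a dict: "clock": time; "q": joint angles; "qd": joint speeds; "joint_torque": joint torques, N m; "tool_pos": TCP position; "eef_rot": TCP orientation; "contact_force": force on the tool from outside, world axes, zero at the start; "moment": the same for the moment, N m; "opening": opening from 0.0 (shut) to 1.0 (fully open); "finger_force": force on a finger pad.
Only numpy, scipy, OpenCV 4.12 (cv2) and the standard library are available. Lean on these libraries where they do the work, as an engineer would, in place of code of your own. Each camera call takes 0.05 s, during which the arm holds its last target. There are 200 camera calls.

## Task

Four sample vials were put back into each other's stands. Swap them round until every vial stands upright and fully down in the stand whose coloured mouth matches its cap (blue, white, green, red); the stand with the black mouth is a spare, free for parking a vial on the way, and is empty again at the end. Keep the vials upright, lower them in rather than dropping them, and leave the glass beaker where it is.

Things in the scene. Friction and masses are not known exactly. Their poses are not given: they have to be found in the camera images.
- vial_blue: Cream-coloured vial with a blue cap; it belongs in the blue stand. Round, 25 mm in diameter, 67 mm tall, 30 to 60 g; the fixed cap is the top 14 mm, as wide as the body. Origin: centre of the underside; z towards the cap; yaw means nothing. Seated, its upper 44 mm stand above the stand's mouth: grip it there from above, TCP about 50 mm above its origin.
- vial_white: Orange-brown vial with a white cap; it belongs in the white stand. Round, 25 mm in diameter, 67 mm tall, 30 to 60 g; the fixed cap is the top 14 mm, as wide as the body. Origin: centre of the underside; z towards the cap; yaw means nothing. Seated, its upper 44 mm stand above the stand's mouth: grip it there from above, TCP about 50 mm above its origin.
- vial_green: White vial with a green cap; it belongs in the green stand. Round, 25 mm in diameter, 67 mm tall, 30 to 60 g; the fixed cap is the top 14 mm, as wide as the body. Origin: centre of the underside; z towards the cap; yaw means nothing. Seated, its upper 44 mm stand above the stand's mouth: grip it there from above, TCP about 50 mm above its origin.
- vial_red: White vial with a red cap; it belongs in the red stand. Round, 25 mm in diameter, 67 mm tall, 30 to 60 g; the fixed cap is the top 14 mm, as wide as the body. Origin: centre of the underside; z towards the cap; yaw means nothing. Seated, its upper 44 mm stand above the stand's mouth: grip it there from above, TCP about 50 mm above its origin.
- stand_blue: Stand of the blue-capped vial. Turned grey metal vial stand with a blue plastic funnel mouth, fixed: foot 78 mm across, 32 mm high. Round upright well on its axis: 34 mm bore, flat bottom 9 mm above the bench; the top 10 mm widen to 51 mm inside, 64 mm outside. A seated vial's top is 76 mm above the bench. Origin: on the axis at bench height, z up; yaw means nothing.
- stand_white: Stand of the white-capped vial. Turned grey metal vial stand with a white plastic funnel mouth, fixed: foot 78 mm across, 32 mm high. Round upright well on its axis: 34 mm bore, flat bottom 9 mm above the bench; the top 10 mm widen to 51 mm inside, 64 mm outside. A seated vial's top is 76 mm above the bench. Origin: on the axis at bench height, z up; yaw means nothing.
- stand_green: Stand of the green-capped vial. Turned grey metal vial stand with a green plastic funnel mouth, fixed: foot 78 mm across, 32 mm high. Round upright well on its axis: 34 mm bore, flat bottom 9 mm above the bench; the top 10 mm widen to 51 mm inside, 64 mm outside. A seated vial's top is 76 mm above the bench. Origin: on the axis at bench height, z up; yaw means nothing.
- stand_red: Stand of the red-capped vial. Turned grey metal vial stand with a red plastic funnel mouth, fixed: foot 78 mm across, 32 mm high. Round upright well on its axis: 34 mm bore, flat bottom 9 mm above the bench; the top 10 mm widen to 51 mm inside, 64 mm outside. A seated vial's top is 76 mm above the bench. Origin: on the axis at bench height, z up; yaw means nothing.
- stand_black: Spare stand, empty at the start; a vial may be parked in it. Turned grey metal vial stand with a black plastic funnel mouth, fixed: foot 78 mm across, 32 mm high. Round upright well on its axis: 34 mm bore, flat bottom 9 mm above the bench; the top 10 mm widen to 51 mm inside, 64 mm outside. A seated vial's top is 76 mm above the bench. Origin: on the axis at bench height, z up; yaw means nothing.
- glass_beaker: Small clear glass beaker standing loose and empty on the bench among the stands, 68 mm in diameter, 72 mm tall, about 80 g. Leave it where it stands. Origin: centre of its underside; z up.

How it is judged:
By the outcome, as a careful person would: the job done as asked, in the order asked, and still so for the second after the job is handed in, with the robot touching nothing.
It also fails if it takes over 120 s, if anything falls off the work surface, if the arm or the gripper's body presses on something with over 40 N, if the wrist force passes 120 N, or if a joint passes its speed limit or range.

## Working session

There is one attempt and no reset: what is moved stays moved. The work goes in short steps, Python scripts to look and compute and a tool call to move; the robot and the scene stay as the last step left them, time stands still between calls to the robot, and variables do not carry over. Pictures are saved under pics/ and viewed, at most 14 in all, crops included, and the job is handed in when it is done.

Besides the shell and the picture viewer there is one more tool, called after "Call:" in YAML: its name, and indented under it one key for each argument. play_rows: Moves the arm, as the interface text tells. Its arguments: {"type":"object","properties":{"translation":{"type":"array","items":{"type":"array","items":{"type":"number"}}},"delta_rot":{"type":"array","items":{"type":"array","items":{"type":"number"}}},"grip":{"type":"array","items":{"type":"number"}},"squeeze":{"type":"number"}},"required":["translation","delta_rot","grip"]}

```bash
mkdir -p pics; ls; python3 - <<'E'
from plant import r
import cv2,numpy as np
s=r.get_state();print(s)
for c in("scene","top"):
    cv2.imwrite(f"pics/{c}0.png",r.snapshot(c))
    k=r.get_calibration(c);print(c,k)
    for t in ["vial_blue","vial_white","vial_green","vial_red","stand_blue","stand_white","stand_green","stand_red","stand_black","glass_beaker"]:
        print(t,[(np.round(d["point"],3).tolist(),round(d["confidence"],2)) for d in r.look_for(c,t)[:3]])
E
```

```text
pics
{'clock': 0.0, 'q': array([-1.09617143,  0.68997761, -0.19449409,  1.56634157,  0.15732007,
        0.90248729, -0.21507699]), 'qd': array([-0.00131491,  0.00038441,  0.00060801, -0.00252086,  0.00065675,
        0.00217045,  0.00061354]), 'joint_torque': array([-3.54048125e-04, -5.27551246e+01, -1.26679379e+00, -1.53422910e+01,
       -5.26209839e-02,  6.60053265e-03,  1.62948932e-04]), 'tool_pos': array([0.26648142, 0.5646865 , 0.25661413]), 'eef_rot': array([ 2.18581181e-01,  9.75818343e-01, -9.02757580e-04, -1.20569965e-04]), 'contact_force': array([-0.08853093,  0.10779625,  0.66268561]), 'moment': array([-0.00778018, -0.00287649,  0.00227642]), 'finger_force': 0.0, 'opening': 0.9984343131895843}
scene {'intrinsics': array([[486.20034156,   0.        , 322.21340166],
       [  0.        , 486.20034156, 196.30484245],
       [  0.        ,   0.        ,   1.        ]]), 'eye': array([-0.29197295, -0.5725104 ,  0.6571223 ]), 'rotation': array([ 0.44270737, -0.22642874, -0.3800019 ,  0.77996075])}
vial_blue [([0.462, -0.225, 0.051], 0.75), ([0.453, -0.229, 0.007], 0.31)]
vial_
[... 546 characters left out ...]
71408, 199.48790087],
       [  0.        ,   0.        ,   1.        ]]), 'eye': array([0.35388674, 0.0312856 , 1.11655474]), 'rotation': array([-0.06197999,  0.05506809,  0.70688662, -0.70245092])}
vial_blue [([0.471, -0.213, 0.074], 0.49)]
vial_white []
vial_green [([0.44, -0.07, 0.077], 0.56), ([0.435, -0.062, 0.019], 0.38)]
vial_red []
stand_blue [([0.575, -0.138, 0.02], 0.96)]
stand_white [([0.434, -0.06, 0.018], 0.67), ([0.584, -0.139, 0.076], 0.67)]
stand_green [([0.461, -0.216, 0.02], 0.68), ([0.434, 0.144, 0.022], 0.58), ([0.584, -0.138, 0.076], 0.43)]
stand_red [([0.463, -0.216, 0.021], 0.75)]
stand_black [([0.411, 0.328, 0.008], 0.6)]
glass_beaker [([0.594, -0.317, 0.034], 0.56)]
```

View pics/scene0.png

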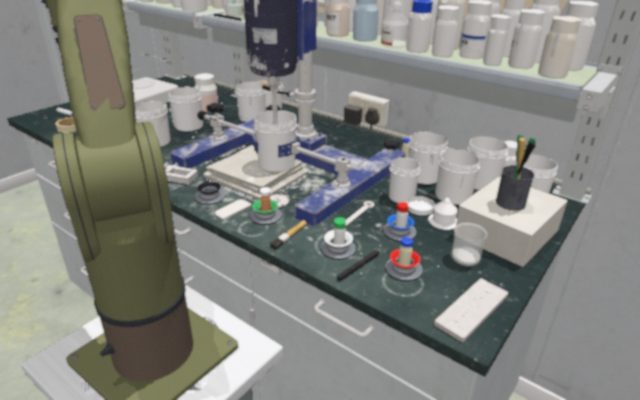

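View pics/top0.png

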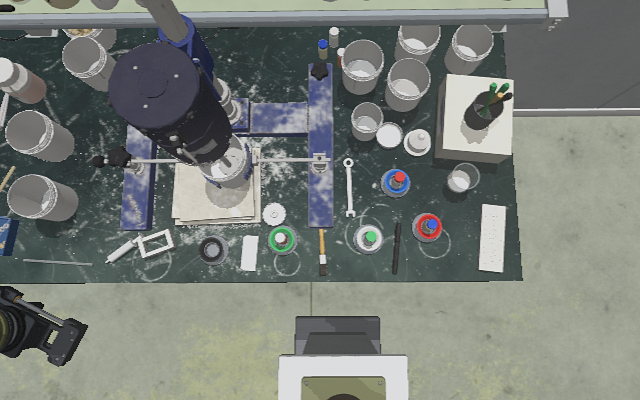

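The scene and top views agree. In the top view the white cap is in the green stand (281,239) and the green cap is in the white stand (368,238). The red cap is in the blue stand (396,182), the blue cap is in the red stand (428,227), the black stand (212,250) is empty, and the beaker is at (463,178). Next I'll fit the ring and cap centres precisely.

```bash
cat > h.py <<'E'
from plant import r
import cv2,numpy as np
from scipy.spatial.transform import Rotation as R
def ray(c,uv,z):
    k=r.get_calibration(c);K=k["intrinsics"];p=np.linalg.solve(K,[uv[0],uv[1],1.])
    d=R.from_quat(k["rotation"]).apply([p[0],-p[1],-p[2]]);e=k["eye"]
    return (e+d*(z-e[2])/d[2])[:2]
def proj(c,P):
    k=r.get_calibration(c);q=R.from_quat(k["rotation"]).inv().apply(np.asarray(P)-k["eye"])
    u=k["intrinsics"]@np.array([q[0],-q[1],-q[2]]);return u[:2]/u[2]
def colmask(img,name):
    H,S,V=[a.astype(int) for a in cv2.split(cv2.cvtColor(img,cv2.COLOR_BGR2HSV))]
    if name=="white":return (S<45)&(V>175)
    if name=="black":return V<55
    sat=(S>110)&(V>60)
    return sat&{"blue":(H>100)&(H<130),"green":(H>40)&(H<85),"red":(H<10)|(H>170)}[name]
E
python3 - <<'E'
from h import *
ap={"blue":(.578,-.142),"white":(.434,-.065),"green":(.434,.144),"red":(.463,-.217),"black":(.41,.328)}
held={"blue":"red","red":"blue","white":"green","green":"white"}
for c in("top","scene"):
    img=r.snapshot(c);big=cv2.resize(img,None,fx=4,fy=4,interpolation=cv2.INTER_CUBIC);tiles=[]
    for n,xy in ap.items():
        u0=proj(c,[*xy,.03]);h=22
        Y,X=np.mgrid[:400,:640];win=(abs(X-u0[0])<h)&(abs(Y-u0[1])<h)
        m=(colmask(img,n)&win).astype(np.uint8)
        nc,l,st,_=cv2.connectedComponentsWithStats(m,connectivity=8)
        l2=np.zeros_like(m)
        for i in range(1,nc):
            if st[i,4]>8:l2[l==i]=1
        hull=cv2.convexHull(cv2.findNonZero(l2));e=cv2.fitEllipse(hull) if len(hull)>4 else cv2.minAreaRect(hull)
        print(c,n,"ring",np.round(ray(c,e[0],.032),4),"axes px",np.round(e[1],1),np.round(e[0],1),end=" ")
        t=cv2.resize(img,None,fx=1,fy=1)
        a,b=int(u0[0])-h,int(u0[1])-h
        t=cv2.resize(img[b:b+2*h,a:a+2*h],(264,264),interpolation=cv2.INTER_NEAREST)
        cv2.circle(t,(int((e[0][0]-a+.5)*6),int((e[0][1]-b+.5)*6)),4,(255,0,255),2)
        if n in held:
            u1=proj(c,[*xy,.072]);w=(abs(X-u1[0])<9)&(abs(Y-u1[1])<9)
            m=(colmask(img,held[n])&w).astype(np.uint8);nc,l,st,ce=cv2.connectedComponentsWithStats(m)
            i=1+st[1:,4].argmax();print("cap",np.round(ray(c,ce[i],.072),4),st[i,2:],end="")
            cv2.circle(t,(int((ce[i][0]-a+.5)*6),int((ce[i][1]-b+.5)*6)),4,(0,255,255),2)
        print();tiles.append(t)
    tiles.append(0*tiles[0]);cv2.imwrite(f"pics/fit_{c}.png",np.vstack([np.hstack(tiles[:3]),np.hstack(tiles[3:])]))
E
```

```text
top blue ring [ 0.5831 -0.1433] axes px [23.4 24.3] [396.7 180.6] cap [ 0.5844 -0.1434] [11 11 87]
top white ring [ 0.4369 -0.0684] axes px [24.3 25.2] [368.7 237.8] cap [ 0.4383 -0.0694] [10 11 82]
top green ring [0.4347 0.1518] axes px [23.4 24.3] [281.2 239.2] cap [0.4368 0.1519] [10 10 78]
top red ring [ 0.4654 -0.2207] axes px [24.1 24.6] [428.9 226.1] cap [ 0.4673 -0.2187] [10 10 79]
top black ring [0.4108 0.3291] axes px [19.9 21. ] [210.6 249.2] 
scene blue ring [ 0.5606 -0.1617] axes px [29.5 36.6] [401.7 228.4] cap [ 0.5854 -0.1438] [ 12  10 101]
scene white ring [ 0.4651 -0.064 ] axes px [25.8 39.6] [342.9 231.6] cap [ 0.4418 -0.0683] [ 11  11 107]
scene green ring [0.4341 0.1499] axes px [13.2 23.9] [264.4 206. ] cap [0.4436 0.1543] [ 18  13 121]
scene red ring [ 0.4676 -0.2213] axes px [19.6 31.2] [404.6 257.8] cap [ 0.4703 -0.2193] [ 13  11 104]
scene black ring [0.4125 0.3298] axes px [ 8.3 20.7] [208.3 186.7]
```

View pics/fit_top.png

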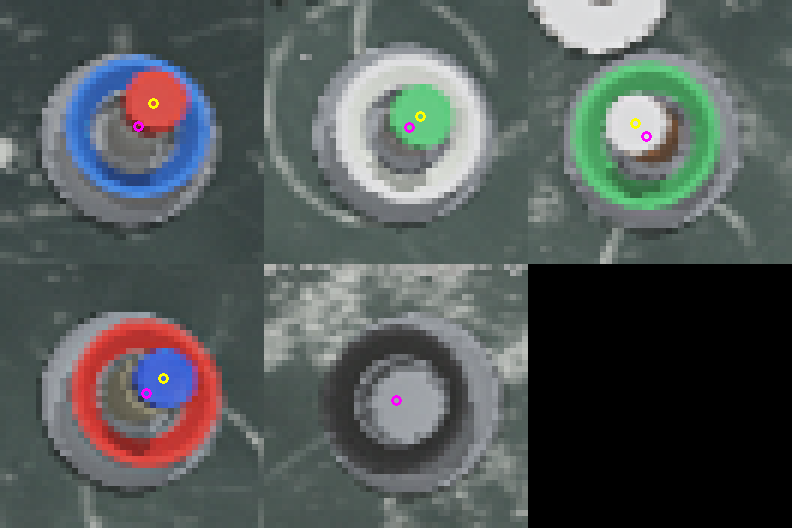

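View pics/fit_scene.png

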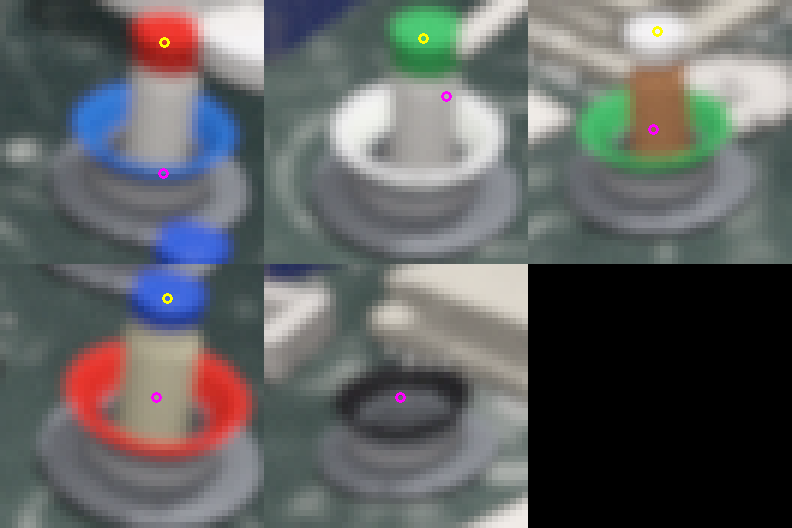

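Call:
play_rows:
  translation:
    - [0,0,0]
    - [0,0,0]
    - [0,0,0]
    - [-0.012,-0.03,0]
    - [-0.012,-0.03,0]
    - [-0.012,-0.03,0]
    - [-0.012,-0.03,0]
    - [-0.012,-0.03,0]
    - [-0.012,-0.03,0]
    - [-0.012,-0.03,0]
    - [-0.012,-0.03,0]
    - [-0.012,-0.03,0]
    - [-0.012,-0.03,0]
    - [-0.012,-0.03,0]
    - [-0.012,-0.03,0]
    - [-0.012,-0.03,0]
    - [0,0,0]
  delta_rot:
    - [0,0,-8.42]
    - [0,0,-8.42]
    - [0,0,-8.42]
    - [0,0,0]
    - [0,0,0]
    - [0,0,0]
    - [0,0,0]
    - [0,0,0]
    - [0,0,0]
    - [0,0,0]
    - [0,0,0]
    - [0,0,0]
    - [0,0,0]
    - [0,0,0]
    - [0,0,0]
    - [0,0,0]
    - [0,0,0]
  grip: [1,1,1,1,1,1,1,1,1,1,1,1,1,1,1,1,1]
  squeeze: 15

```text
clock: 3.32
tool_pos: [0.4236, 0.1728, 0.2574]
eef_rot: [0.003, 1.0, -0.001, 0.0]
contact_force: [-0.2, -0.1, -0.0]
opening: 1.004
finger_force: 0.0
```

Call:
play_rows:
  translation:
    - [-0.0067,-0.0107,0]
    - [-0.0067,-0.0107,0]
    - [0,0,0.03]
    - [0,0,0.03]
    - [0,0,0.03]
    - [0,0,0.03]
    - [0,0,0.025]
    - [0,0,0.02]
    - [0,0,0.015]
    - [0,0,0.01]
    - [0,0,0.0075]
    - [0,0,0]
    - [0,0,0]
  delta_rot:
    - [0,0,0]
    - [0,0,0]
    - [0,0,0]
    - [0,0,0]
    - [0,0,0]
    - [0,0,0]
    - [0,0,0]
    - [0,0,0]
    - [0,0,0]
    - [0,0,0]
    - [0,0,0]
    - [0,0,0]
    - [0,0,0]
  grip: [1,1,1,1,1,1,1,1,1,1,1,1,1]

```text
clock: 4.95
tool_pos: [0.4363, 0.154, 0.0603]
eef_rot: [-0.0, 1.0, 0.0, 0.0]
contact_force: [0.1, -0.5, -0.3]
opening: 0.997
finger_force: 0.0
```

```bash
python3 - <<'E'
from h import *
s=r.get_state();print(s["q"],s["tool_pos"])
for c in("top","scene"):
    i=r.snapshot(c);u=proj(c,[.436,.151,.06]).astype(int);t=i[max(0,u[1]-45):u[1]+45,u[0]-60:u[0]+60];cv2.imwrite(f"pics/g_{c}.png",cv2.resize(t,(640,480)))
a=[cv2.imread(f"pics/g_{c}.png") for c in("top","scene")];cv2.imwrite("pics/g.png",cv2.resize(np.hstack(a),(800,300)))
E
```

```text
[-0.39652653  0.86611988 -0.06890886  2.18383721  0.51822673  0.10598974
  0.61384805] [0.43630864 0.15396616 0.06025054]
```

View pics/g.png

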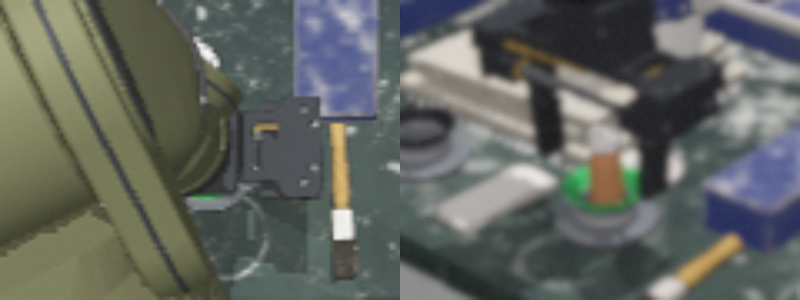

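The gripper straddles the brown vial with one finger on each side of the green stand, so I'm closing it.

Call:
play_rows:
  translation:
    - [0,-0.001,0]
    - [0,0,0]
    - [0,0,0]
    - [0,0,0]
    - [0,0,0]
    - [0,0,0]
    - [0,0,0]
    - [0,0,0]
  delta_rot:
    - [0,0,0]
    - [0,0,0]
    - [0,0,0]
    - [0,0,0]
    - [0,0,0]
    - [0,0,0]
    - [0,0,0]
    - [0,0,0]
  grip: [-1,-1,-1,-1,-1,-1,-1,-1]
  squeeze: 15

```text
clock: 6.05
tool_pos: [0.4361, 0.153, 0.0599]
eef_rot: [-0.0, 1.0, 0.0, -0.0]
contact_force: [0.4, 0.5, -0.9]
opening: 0.283
finger_force: 14.8
```

Call:
play_rows:
  translation:
    - [0,0,-0.01]
    - [0,0,-0.02]
    - [0,0,-0.025]
    - [0,0,-0.025]
    - [0,0,-0.02]
    - [0.0021,0.0147,0]
    - [0.0042,0.0294,0]
    - [0.0042,0.0294,0]
    - [0.0042,0.0294,0]
    - [0.0042,0.0294,0]
    - [0.0042,0.0294,0]
    - [0.0021,0.0147,0]
    - [0,0,0]
    - [0,0,0]
  delta_rot:
    - [0,0,0]
    - [0,0,0]
    - [0,0,0]
    - [0,0,0]
    - [0,0,0]
    - [0,0,0]
    - [0,0,0]
    - [0,0,0]
    - [0,0,0]
    - [0,0,0]
    - [0,0,0]
    - [0,0,0]
    - [0,0,0]
    - [0,0,0]
  grip: [-1,-1,-1,-1,-1,-1,-1,-1,-1,-1,-1,-1,-1,-1]

```text
clock: 7.8
tool_pos: [0.411, 0.3277, 0.1596]
eef_rot: [0.001, 1.0, -0.001, -0.0]
contact_force: [0.1, -0.5, -0.4]
opening: 0.278
finger_force: 14.8
```

```bash
cat > look.py <<'E'
import sys
from h import *
x,y,n=float(sys.argv[1]),float(sys.argv[2]),sys.argv[3]
print(np.round(r.get_state()["q"],2))
i=r.snapshot("scene");u=proj("scene",[x,y,.08]).astype(int)
t=cv2.resize(i[u[1]-50:u[1]+50,u[0]-65:u[0]+65],None,fx=5,fy=5,interpolation=cv2.INTER_CUBIC);cv2.imwrite(f"pics/{n}.png",t)
E
python3 look.py .411 .329 b1
```

```text
[-0.6   0.72 -0.26  1.95  0.35  0.52  0.46]
```

View pics/b1.png

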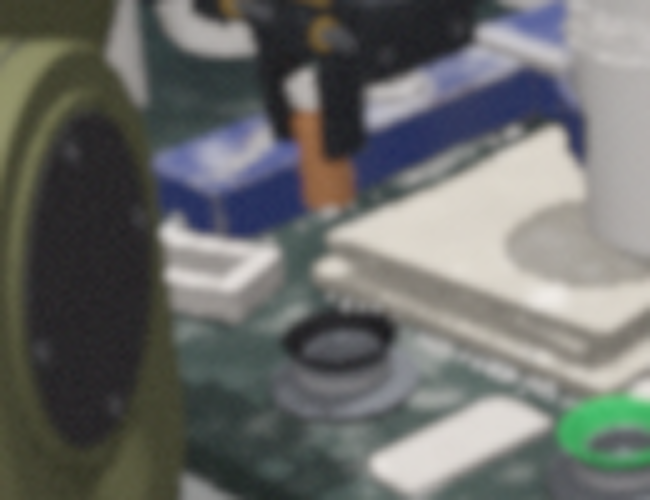

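The vial hangs upright at crop (325,170), with its lower end directly above the black mouth at (340,345). Now lowering it.

Call:
play_rows:
  translation:
    - [0,0.0003,0.02]
    - [0,0,0.02]
    - [0,0,0.015]
    - [0,0,0.0125]
    - [0,0,0.01]
    - [0,0,0.01]
    - [0,0,0.005]
    - [0,0,0.004]
    - [0,0,0.003]
    - [0,0,0]
  delta_rot:
    - [0,0,0]
    - [0,0,0]
    - [0,0,0]
    - [0,0,0]
    - [0,0,0]
    - [0,0,0]
    - [0,0,0]
    - [0,0,0]
    - [0,0,0]
    - [0,0,0]
  grip: [-1,-1,-1,-1,-1,-1,-1,-1,-1,-1]

```text
clock: 9.1
tool_pos: [0.4109, 0.3296, 0.0604]
eef_rot: [-0.0, 1.0, -0.0, 0.0]
contact_force: [-0.0, 0.2, -0.1]
opening: 0.276
finger_force: 14.8
```

Call:
play_rows:
  translation:
    - [0,0,0]
    - [0,0,0]
    - [0,0,0]
    - [0,0,0]
    - [0,0,-0.02]
    - [0,0,-0.04]
    - [0,0,-0.04]
    - [-0.0012,-0.0166,0]
    - [-0.0023,-0.0332,0]
    - [-0.0023,-0.0332,0]
    - [-0.0023,-0.0332,0]
    - [-0.0023,-0.0332,0]
    - [-0.0023,-0.0332,0]
    - [-0.0023,-0.0332,0]
    - [-0.0023,-0.0332,0]
    - [-0.0023,-0.0332,0]
    - [-0.0023,-0.0332,0]
    - [-0.0023,-0.0332,0]
    - [-0.0023,-0.0332,0]
    - [-0.0012,-0.0166,0]
  delta_rot:
    - [0,0,0]
    - [0,0,0]
    - [0,0,0]
    - [0,0,0]
    - [0,0,0]
    - [0,0,0]
    - [0,0,0]
    - [0,0,0]
    - [0,0,0]
    - [0,0,0]
    - [0,0,0]
    - [0,0,0]
    - [0,0,0]
    - [0,0,0]
    - [0,0,0]
    - [0,0,0]
    - [0,0,0]
    - [0,0,0]
    - [0,0,0]
    - [0,0,0]
  grip: [0.6,0.6,0.6,0.6,0.6,0.6,0.6,0.6,0.6,0.6,0.6,0.6,0.6,0.6,0.6,0.6,0.6,0.6,0.6,0.6]

```text
clock: 11.6
tool_pos: [0.4372, -0.0715, 0.1595]
eef_rot: [0.002, 1.0, -0.0, -0.001]
contact_force: [0.3, 1.1, 0.5]
opening: 0.798
finger_force: 0.0
```

```bash
python3 look.py .411 .329 b2
```

```text
[ 0.27  0.66 -0.33  2.18  0.56  0.38  1.04]
```

View pics/b2.png

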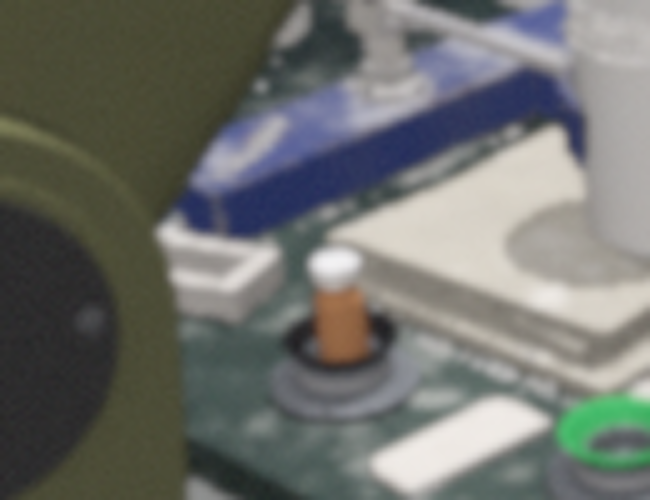

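The white-capped vial stands upright and fully down in the black stand at crop (340,310). Next is the green-capped vial.

Call:
play_rows:
  translation:
    - [0,0,0.015]
    - [0,0,0.025]
    - [0,0,0.025]
    - [0,0,0.02]
    - [0,0,0.01]
    - [0,0,0.0055]
    - [0,0,0]
    - [0,0,0]
    - [0,0,0]
    - [0,0,0]
    - [0,0,0]
    - [0,0,0]
    - [0,0,0]
  delta_rot:
    - [0,0,0]
    - [0,0,0]
    - [0,0,0]
    - [0,0,0]
    - [0,0,0]
    - [0,0,0]
    - [0,0,0]
    - [0,0,0]
    - [0,0,0]
    - [0,0,0]
    - [0,0,0]
    - [0,0,0]
    - [0,0,0]
  grip: [0.6,0.6,0.6,0.6,0.6,0.6,0.6,-1,-1,-1,-1,-1,-1]

```text
clock: 13.28
tool_pos: [0.4386, -0.0688, 0.0599]
eef_rot: [-0.0, 1.0, -0.0, -0.0]
contact_force: [-0.6, -1.2, -0.3]
opening: 0.277
finger_force: 14.9
```

Call:
play_rows:
  translation:
    - [0,0,-0.01]
    - [0,0,-0.02]
    - [0,0,-0.025]
    - [0,0,-0.025]
    - [0,0,-0.02]
    - [0.0002,0.0158,0]
    - [0.0005,0.0316,0]
    - [0.0005,0.0316,0]
    - [0.0005,0.0316,0]
    - [0.0005,0.0316,0]
    - [0.0005,0.0316,0]
    - [0.0005,0.0316,0]
    - [0.0002,0.0155,0]
    - [0,0,0]
    - [0,0,0]
  delta_rot:
    - [0,0,0]
    - [0,0,0]
    - [0,0,0]
    - [0,0,0]
    - [0,0,0]
    - [0,0,0]
    - [0,0,0]
    - [0,0,0]
    - [0,0,0]
    - [0,0,0]
    - [0,0,0]
    - [0,0,0]
    - [0,0,0]
    - [0,0,0]
    - [0,0,0]
  grip: [-1,-1,-1,-1,-1,-1,-1,-1,-1,-1,-1,-1,-1,-1,-1]

```text
clock: 15.15
tool_pos: [0.435, 0.1503, 0.1599]
eef_rot: [0.001, 1.0, -0.001, -0.0]
contact_force: [-0.1, -0.2, -0.2]
opening: 0.277
finger_force: 14.9
```

Call:
play_rows:
  translation:
    - [0,0,0.02]
    - [0,0,0.02]
    - [0,0,0.015]
    - [0,0,0.0125]
    - [0,0,0.01]
    - [0,0,0.01]
    - [0,0,0.005]
    - [0,0,0.004]
    - [0,0,0.003]
    - [0,0,0]
  delta_rot:
    - [0,0,0]
    - [0,0,0]
    - [0,0,0]
    - [0,0,0]
    - [0,0,0]
    - [0,0,0]
    - [0,0,0]
    - [0,0,0]
    - [0,0,0]
    - [0,0,0]
  grip: [-1,-1,-1,-1,-1,-1,-1,-1,-1,-1]

```text
clock: 16.4
tool_pos: [0.4352, 0.1522, 0.0604]
eef_rot: [-0.0, 1.0, 0.0, -0.0]
contact_force: [-0.1, -0.0, -0.3]
opening: 0.276
finger_force: 14.9
```

Call:
play_rows:
  translation:
    - [0,0,0]
    - [0,0,0]
    - [0,0,0]
    - [0,0,0]
    - [0,0,-0.02]
    - [0,0,-0.04]
    - [0,0,-0.04]
    - [0.002,0.0148,0]
    - [0.004,0.0296,0]
    - [0.004,0.0296,0]
    - [0.004,0.0296,0]
    - [0.004,0.0296,0]
    - [0.004,0.0296,0]
    - [0.0023,0.0147,0]
    - [0,0,0]
  delta_rot:
    - [0,0,0]
    - [0,0,0]
    - [0,0,0]
    - [0,0,0]
    - [0,0,0]
    - [0,0,0]
    - [0,0,0]
    - [0,0,0]
    - [0,0,0]
    - [0,0,0]
    - [0,0,0]
    - [0,0,0]
    - [0,0,0]
    - [0,0,0]
    - [0,0,0]
  grip: [0.6,0.6,0.6,0.6,0.6,0.6,0.6,0.6,0.6,0.6,0.6,0.6,0.6,0.6,0.6]

```text
clock: 18.27
tool_pos: [0.4101, 0.3303, 0.1598]
eef_rot: [-0.001, 1.0, -0.0, -0.0]
contact_force: [0.6, -0.4, 0.3]
opening: 0.798
finger_force: 0.0
```

Call:
play_rows:
  translation:
    - [0,0,0.015]
    - [0,0,0.025]
    - [0,0,0.025]
    - [0,0,0.02]
    - [0,0,0.01]
    - [0,0,0.0055]
    - [0,0,0]
    - [0,0,0]
    - [0,0,0]
    - [0,0,0]
    - [0,0,0]
    - [0,0,0]
    - [0,0,0]
  delta_rot:
    - [0,0,0]
    - [0,0,0]
    - [0,0,0]
    - [0,0,0]
    - [0,0,0]
    - [0,0,0]
    - [0,0,0]
    - [0,0,0]
    - [0,0,0]
    - [0,0,0]
    - [0,0,0]
    - [0,0,0]
    - [0,0,0]
  grip: [0.6,0.6,0.6,0.6,0.6,0.6,0.6,-1,-1,-1,-1,-1,-1]

```text
clock: 19.9
tool_pos: [0.4109, 0.3296, 0.0599]
eef_rot: [-0.0, 1.0, 0.0, 0.0]
contact_force: [0.2, -0.8, 1.1]
opening: 0.274
finger_force: 14.9
```

Call:
play_rows:
  translation:
    - [0,0,-0.01]
    - [0,0,-0.02]
    - [0,0,-0.025]
    - [0,0,-0.025]
    - [0,0,-0.02]
    - [-0.0011,-0.0166,0]
    - [-0.0022,-0.0331,0]
    - [-0.0022,-0.0331,0]
    - [-0.0022,-0.0331,0]
    - [-0.0022,-0.0331,0]
    - [-0.0022,-0.0331,0]
    - [-0.0022,-0.0331,0]
    - [-0.0022,-0.0331,0]
    - [-0.0022,-0.0331,0]
    - [-0.0022,-0.0331,0]
    - [-0.0022,-0.0331,0]
    - [-0.0022,-0.0331,0]
    - [-0.0012,-0.0168,0]
    - [0,0,0]
    - [0,0,0]
  delta_rot:
    - [0,0,0]
    - [0,0,0]
    - [0,0,0]
    - [0,0,0]
    - [0,0,0]
    - [0,0,0]
    - [0,0,0]
    - [0,0,0]
    - [0,0,0]
    - [0,0,0]
    - [0,0,0]
    - [0,0,0]
    - [0,0,0]
    - [0,0,0]
    - [0,0,0]
    - [0,0,0]
    - [0,0,0]
    - [0,0,0]
    - [0,0,0]
    - [0,0,0]
  grip: [-1,-1,-1,-1,-1,-1,-1,-1,-1,-1,-1,-1,-1,-1,-1,-1,-1,-1,-1,-1]

```text
clock: 22.4
tool_pos: [0.4368, -0.0674, 0.1597]
eef_rot: [-0.0, 1.0, 0.0, -0.0]
contact_force: [0.1, -0.4, -0.7]
opening: 0.278
finger_force: 14.9
```

Call:
play_rows:
  translation:
    - [0,0,0.02]
    - [0,0,0.02]
    - [0,0,0.015]
    - [0,0,0.0125]
    - [0,0,0.01]
    - [0,0,0.01]
    - [0,0,0.005]
    - [0,0,0.004]
    - [0,0,0.003]
    - [0,0,0]
  delta_rot:
    - [0,0,0]
    - [0,0,0]
    - [0,0,0]
    - [0,0,0]
    - [0,0,0]
    - [0,0,0]
    - [0,0,0]
    - [0,0,0]
    - [0,0,0]
    - [0,0,0]
  grip: [-1,-1,-1,-1,-1,-1,-1,-1,-1,-1]

```text
clock: 23.65
tool_pos: [0.4374, -0.0679, 0.0604]
eef_rot: [-0.0, 1.0, 0.0, 0.0]
contact_force: [-0.3, -0.2, -0.6]
opening: 0.279
finger_force: 14.9
```

Call:
play_rows:
  translation:
    - [0,0,0]
    - [0,0,0]
    - [0,0,0]
    - [0,0,0]
    - [0,0,-0.02]
    - [0,0,-0.04]
    - [0,0,-0.04]
    - [-0.0123,-0.0063,0]
    - [-0.0245,-0.0125,0]
    - [-0.0245,-0.0125,0]
    - [-0.0245,-0.0125,0]
    - [-0.0245,-0.0125,0]
    - [-0.0245,-0.0125,0]
    - [-0.0122,-0.0062,0]
    - [0,0,0]
  delta_rot:
    - [0,0,0]
    - [0,0,0]
    - [0,0,0]
    - [0,0,0]
    - [0,0,0]
    - [0,0,0]
    - [0,0,0]
    - [0,0,0]
    - [0,0,0]
    - [0,0,0]
    - [0,0,0]
    - [0,0,0]
    - [0,0,0]
    - [0,0,0]
    - [0,0,0]
  grip: [0.6,0.6,0.6,0.6,0.6,0.6,0.6,0.6,0.6,0.6,0.6,0.6,0.6,0.6,0.6]

```text
clock: 25.52
tool_pos: [0.5846, -0.1434, 0.16]
eef_rot: [0.001, 1.0, -0.0, -0.0]
contact_force: [-0.7, -0.1, 0.5]
opening: 0.8
finger_force: 0.0
```

```bash
python3 - <<'E'
from h import *
print(np.round(r.get_state()["q"],2))
i=r.snapshot("scene");cv2.imwrite("pics/mid.png",cv2.resize(i[130:310,160:520],(800,400),interpolation=cv2.INTER_CUBIC))
E
```

```text
[ 0.47  0.83 -0.55  1.71  0.59  0.77  1.2 ]
```

View pics/mid.png

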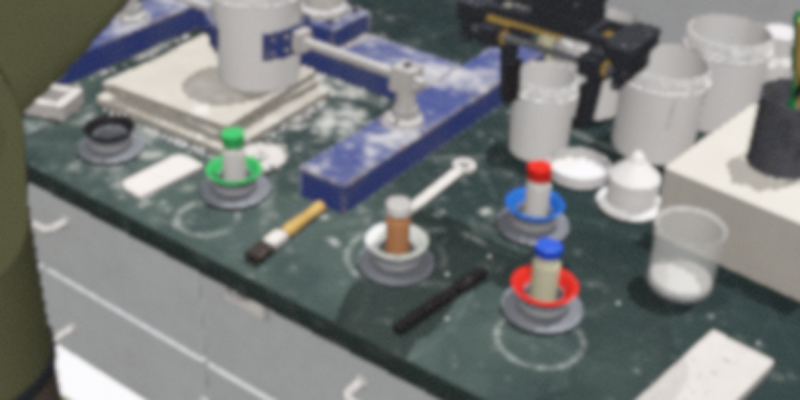

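The green and white vials are seated correctly and the black stand is empty. The gripper is above the red cap (crop 538,170) and clear of the pots.

Call:
play_rows:
  translation:
    - [0,0,0.015]
    - [0,0,0.025]
    - [0,0,0.025]
    - [0,0,0.02]
    - [0,0,0.01]
    - [0,0,0.0055]
    - [0,0,0]
    - [0,0,0]
    - [0,0,0]
    - [0,0,0]
    - [0,0,0]
    - [0,0,0]
    - [0,0,0]
  delta_rot:
    - [0,0,0]
    - [0,0,0]
    - [0,0,0]
    - [0,0,0]
    - [0,0,0]
    - [0,0,0]
    - [0,0,0]
    - [0,0,0]
    - [0,0,0]
    - [0,0,0]
    - [0,0,0]
    - [0,0,0]
    - [0,0,0]
  grip: [0.6,0.6,0.6,0.6,0.6,0.6,0.6,-1,-1,-1,-1,-1,-1]

```text
clock: 27.2
tool_pos: [0.5844, -0.1429, 0.0599]
eef_rot: [-0.0, 1.0, 0.0, 0.0]
contact_force: [0.1, 0.3, 1.3]
opening: 0.281
finger_force: 14.9
```

Call:
play_rows:
  translation:
    - [0,0,-0.01]
    - [0,0,-0.02]
    - [0,0,-0.025]
    - [0,0,-0.025]
    - [0,0,-0.02]
    - [0.015,0,0]
    - [0.03,0,0]
    - [0.03,0,0]
    - [0.03,0,0]
    - [0.03,0.01,0]
    - [0.015,0.02,0]
    - [0,0.0325,0]
  delta_rot:
    - [0,0,0]
    - [0,0,0]
    - [0,0,0]
    - [0,0,0]
    - [0,0,0]
    - [0,0,0]
    - [0,0,0]
    - [0,0,0]
    - [0,0,0]
    - [0,0,0]
    - [0,0,0]
    - [0,0,0]
  grip: [-1,-1,-1,-1,-1,-1,-1,-1,-1,-1,-1,-1]

```text
clock: 28.7
tool_pos: [0.4334, -0.0811, 0.1611]
eef_rot: [0.001, 1.0, -0.001, 0.0]
contact_force: [0.2, 1.3, -0.8]
opening: 0.277
finger_force: 14.9
```

Call:
play_rows:
  translation:
    - [0.0015,0.033,0]
    - [0.002,0.033,0]
    - [0.002,0.033,0]
    - [0.002,0.033,0]
    - [0.002,0.033,0]
    - [0.002,0.033,0]
    - [0.002,0.033,0]
    - [0.002,0.033,0]
    - [0.002,0.033,0]
    - [0.002,0.033,0]
    - [0.002,0.033,0]
    - [0.001,0.032,0]
    - [0.001,0.015,0]
    - [0,0,0]
    - [0,0,0]
  delta_rot:
    - [0,0,0]
    - [0,0,0]
    - [0,0,0]
    - [0,0,0]
    - [0,0,0]
    - [0,0,0]
    - [0,0,0]
    - [0,0,0]
    - [0,0,0]
    - [0,0,0]
    - [0,0,0]
    - [0,0,0]
    - [0,0,0]
    - [0,0,0]
    - [0,0,0]
  grip: [-1,-1,-1,-1,-1,-1,-1,-1,-1,-1,-1,-1,-1,-1,-1]

```text
clock: 30.58
tool_pos: [0.4111, 0.3277, 0.16]
eef_rot: [0.001, 1.0, -0.001, -0.0]
contact_force: [-0.7, -0.3, -0.5]
opening: 0.276
finger_force: 14.9
```

Call:
play_rows:
  translation:
    - [0,0,0.02]
    - [0,0,0.02]
    - [0,0,0.015]
    - [0,0,0.0125]
    - [0,0,0.01]
    - [0,0,0.01]
    - [0,0,0.005]
    - [0,0,0.004]
    - [0,0,0.003]
    - [0,0,0]
  delta_rot:
    - [0,0,0]
    - [0,0,0]
    - [0,0,0]
    - [0,0,0]
    - [0,0,0]
    - [0,0,0]
    - [0,0,0]
    - [0,0,0]
    - [0,0,0]
    - [0,0,0]
  grip: [-1,-1,-1,-1,-1,-1,-1,-1,-1,-1]

```text
clock: 31.82
tool_pos: [0.4109, 0.3296, 0.0604]
eef_rot: [-0.0, 1.0, 0.0, 0.0]
contact_force: [-0.9, -0.3, -0.6]
opening: 0.278
finger_force: 14.9
```

Call:
play_rows:
  translation:
    - [0,0,0]
    - [0,0,0]
    - [0,0,0]
    - [0,0,0]
    - [0,0,-0.02]
    - [0,0,-0.04]
    - [0,0,-0.04]
    - [-0.001,-0.0165,0]
    - [-0.002,-0.033,0]
    - [-0.002,-0.033,0]
    - [-0.002,-0.033,0]
    - [-0.002,-0.033,0]
    - [-0.002,-0.033,0]
    - [-0.002,-0.033,0]
    - [-0.002,-0.033,0]
    - [-0.002,-0.033,0]
    - [-0.002,-0.033,0]
  delta_rot:
    - [0,0,0]
    - [0,0,0]
    - [0,0,0]
    - [0,0,0]
    - [0,0,0]
    - [0,0,0]
    - [0,0,0]
    - [0,0,0]
    - [0,0,0]
    - [0,0,0]
    - [0,0,0]
    - [0,0,0]
    - [0,0,0]
    - [0,0,0]
    - [0,0,0]
    - [0,0,0]
    - [0,0,0]
  grip: [0.6,0.6,0.6,0.6,0.6,0.6,0.6,0.6,0.6,0.6,0.6,0.6,0.6,0.6,0.6,0.6,0.6]

```text
clock: 33.95
tool_pos: [0.4289, 0.0143, 0.1597]
eef_rot: [0.0, 1.0, -0.0, -0.001]
contact_force: [0.1, -0.6, 0.5]
opening: 0.799
finger_force: 0.0
```

Call:
play_rows:
  translation:
    - [-0.005,-0.033,0]
    - [-0.005,-0.033,0]
    - [-0.005,-0.033,0]
    - [-0.005,-0.033,0]
    - [-0.005,-0.033,0]
    - [-0.005,-0.033,0]
    - [-0.0055,-0.033,0]
    - [-0.002,-0.004,0]
    - [0,0,0]
    - [0,0,0]
  delta_rot:
    - [0,0,0]
    - [0,0,0]
    - [0,0,0]
    - [0,0,0]
    - [0,0,0]
    - [0,0,0]
    - [0,0,0]
    - [0,0,0]
    - [0,0,0]
    - [0,0,0]
  grip: [0.6,0.6,0.6,0.6,0.6,0.6,0.6,0.6,0.6,0.6]

```text
clock: 35.2
tool_pos: [0.4672, -0.2172, 0.1603]
eef_rot: [-0.001, 1.0, 0.001, -0.0]
contact_force: [0.1, 0.8, 0.5]
opening: 0.799
finger_force: 0.0
```

Call:
play_rows:
  translation:
    - [0,0,0.015]
    - [0,0,0.025]
    - [0,0,0.025]
    - [0,0,0.02]
    - [0,0,0.01]
    - [0,0,0.0055]
    - [0,0,0]
    - [0,0,0]
    - [0,0,0]
    - [0,0,0]
    - [0,0,0]
    - [0,0,0]
    - [0,0,0]
  delta_rot:
    - [0,0,0]
    - [0,0,0]
    - [0,0,0]
    - [0,0,0]
    - [0,0,0]
    - [0,0,0]
    - [0,0,0]
    - [0,0,0]
    - [0,0,0]
    - [0,0,0]
    - [0,0,0]
    - [0,0,0]
    - [0,0,0]
  grip: [0.6,0.6,0.6,0.6,0.6,0.6,0.6,-1,-1,-1,-1,-1,-1]

```text
clock: 36.83
tool_pos: [0.4675, -0.2189, 0.0599]
eef_rot: [-0.0, 1.0, -0.0, 0.0]
contact_force: [0.2, 0.1, 1.3]
opening: 0.277
finger_force: 15.0
```

Call:
play_rows:
  translation:
    - [0,0,-0.01]
    - [0,0,-0.02]
    - [0,0,-0.025]
    - [0,0,-0.025]
    - [0,0,-0.02]
    - [-0.0116,0.0076,0]
    - [-0.0232,0.0152,0]
    - [-0.0232,0.0152,0]
    - [-0.0232,0.0152,0]
    - [-0.0232,0.0152,0]
    - [-0.0116,0.0076,0]
    - [0,0,0]
    - [0,0,0]
  delta_rot:
    - [0,0,0]
    - [0,0,0]
    - [0,0,0]
    - [0,0,0]
    - [0,0,0]
    - [0,0,0]
    - [0,0,0]
    - [0,0,0]
    - [0,0,0]
    - [0,0,0]
    - [0,0,0]
    - [0,0,0]
    - [0,0,0]
  grip: [-1,-1,-1,-1,-1,-1,-1,-1,-1,-1,-1,-1,-1]

```text
clock: 38.45
tool_pos: [0.5823, -0.1438, 0.1594]
eef_rot: [0.0, 1.0, -0.0, -0.001]
contact_force: [-0.6, 0.5, -0.5]
opening: 0.275
finger_force: 15.0
```

Call:
play_rows:
  translation:
    - [0,0,0.02]
    - [0,0,0.02]
    - [0,0,0.015]
    - [0,0,0.0125]
    - [0,0,0.01]
    - [0,0,0.01]
    - [0,0,0.005]
    - [0,0,0.004]
    - [0,0,0.003]
    - [0,0,0]
  delta_rot:
    - [0,0,0]
    - [0,0,0]
    - [0,0,0]
    - [0,0,0]
    - [0,0,0]
    - [0,0,0]
    - [0,0,0]
    - [0,0,0]
    - [0,0,0]
    - [0,0,0]
  grip: [-1,-1,-1,-1,-1,-1,-1,-1,-1,-1]

```text
clock: 39.7
tool_pos: [0.5834, -0.1429, 0.0604]
eef_rot: [-0.0, 1.0, 0.0, -0.0]
contact_force: [-0.1, 0.2, -0.4]
opening: 0.278
finger_force: 15.0
```

Release, then back to black by the same safe route: dx −0.1725, dy +0.4725.

Call:
play_rows:
  translation:
    - [0,0,0]
    - [0,0,0]
    - [0,0,0]
    - [0,0,0]
    - [0,0,-0.02]
    - [0,0,-0.04]
    - [0,0,-0.04]
    - [0.015,0,0]
    - [0.03,0,0]
    - [0.03,0,0]
    - [0.03,0,0]
    - [0.03,0.01,0]
    - [0.015,0.02,0]
    - [0,0.0325,0]
  delta_rot:
    - [0,0,0]
    - [0,0,0]
    - [0,0,0]
    - [0,0,0]
    - [0,0,0]
    - [0,0,0]
    - [0,0,0]
    - [0,0,0]
    - [0,0,0]
    - [0,0,0]
    - [0,0,0]
    - [0,0,0]
    - [0,0,0]
    - [0,0,0]
  grip: [0.6,0.6,0.6,0.6,0.6,0.6,0.6,0.6,0.6,0.6,0.6,0.6,0.6,0.6]

```text
clock: 41.45
tool_pos: [0.4323, -0.0811, 0.1615]
eef_rot: [0.001, 1.0, -0.001, 0.0]
contact_force: [1.6, -0.2, 0.6]
opening: 0.802
finger_force: 0.0
```

Call:
play_rows:
  translation:
    - [0.0005,0.033,0]
    - [0.002,0.033,0]
    - [0.002,0.033,0]
    - [0.002,0.033,0]
    - [0.002,0.033,0]
    - [0.002,0.033,0]
    - [0.002,0.033,0]
    - [0.002,0.033,0]
    - [0.002,0.033,0]
    - [0.002,0.033,0]
    - [0.002,0.033,0]
    - [0.001,0.032,0]
    - [0.001,0.015,0]
    - [0,0,0]
    - [0,0,0]
  delta_rot:
    - [0,0,0]
    - [0,0,0]
    - [0,0,0]
    - [0,0,0]
    - [0,0,0]
    - [0,0,0]
    - [0,0,0]
    - [0,0,0]
    - [0,0,0]
    - [0,0,0]
    - [0,0,0]
    - [0,0,0]
    - [0,0,0]
    - [0,0,0]
    - [0,0,0]
  grip: [0.6,0.6,0.6,0.6,0.6,0.6,0.6,0.6,0.6,0.6,0.6,0.6,0.6,0.6,0.6]

```text
clock: 43.32
tool_pos: [0.4111, 0.3277, 0.1605]
eef_rot: [0.001, 1.0, -0.001, -0.0]
contact_force: [0.1, 0.5, -0.3]
opening: 0.802
finger_force: 0.0
```

Call:
play_rows:
  translation:
    - [0,0,0.015]
    - [0,0,0.025]
    - [0,0,0.025]
    - [0,0,0.02]
    - [0,0,0.01]
    - [0,0,0.0055]
    - [0,0,0]
    - [0,0,0]
    - [0,0,0]
    - [0,0,0]
    - [0,0,0]
    - [0,0,0]
    - [0,0,0]
  delta_rot:
    - [0,0,0]
    - [0,0,0]
    - [0,0,0]
    - [0,0,0]
    - [0,0,0]
    - [0,0,0]
    - [0,0,0]
    - [0,0,0]
    - [0,0,0]
    - [0,0,0]
    - [0,0,0]
    - [0,0,0]
    - [0,0,0]
  grip: [0.6,0.6,0.6,0.6,0.6,0.6,0.6,-1,-1,-1,-1,-1,-1]

```text
clock: 44.95
tool_pos: [0.4109, 0.3296, 0.0599]
eef_rot: [-0.0, 1.0, 0.0, 0.0]
contact_force: [0.4, -0.4, 0.4]
opening: 0.277
finger_force: 15.0
```

Call:
play_rows:
  translation:
    - [0,0,-0.01]
    - [0,0,-0.02]
    - [0,0,-0.025]
    - [0,0,-0.025]
    - [0,0,-0.02]
    - [-0.001,-0.0165,0]
    - [-0.002,-0.033,0]
    - [-0.002,-0.033,0]
    - [-0.002,-0.033,0]
    - [-0.002,-0.033,0]
    - [-0.002,-0.033,0]
    - [-0.002,-0.033,0]
    - [-0.002,-0.033,0]
    - [-0.002,-0.033,0]
    - [-0.002,-0.033,0]
  delta_rot:
    - [0,0,0]
    - [0,0,0]
    - [0,0,0]
    - [0,0,0]
    - [0,0,0]
    - [0,0,0]
    - [0,0,0]
    - [0,0,0]
    - [0,0,0]
    - [0,0,0]
    - [0,0,0]
    - [0,0,0]
    - [0,0,0]
    - [0,0,0]
    - [0,0,0]
  grip: [-1,-1,-1,-1,-1,-1,-1,-1,-1,-1,-1,-1,-1,-1,-1]

```text
clock: 46.82
tool_pos: [0.4286, 0.0137, 0.1593]
eef_rot: [0.0, 1.0, -0.0, -0.001]
contact_force: [0.5, 0.1, -1.1]
opening: 0.28
finger_force: 15.0
```

Call:
play_rows:
  translation:
    - [-0.005,-0.033,0]
    - [-0.005,-0.033,0]
    - [-0.005,-0.033,0]
    - [-0.005,-0.033,0]
    - [-0.005,-0.033,0]
    - [-0.005,-0.033,0]
    - [-0.005,-0.033,0]
    - [-0.001,-0.005,0]
    - [0,0,0]
    - [0,0,0]
  delta_rot:
    - [0,0,0]
    - [0,0,0]
    - [0,0,0]
    - [0,0,0]
    - [0,0,0]
    - [0,0,0]
    - [0,0,0]
    - [0,0,0]
    - [0,0,0]
    - [0,0,0]
  grip: [-1,-1,-1,-1,-1,-1,-1,-1,-1,-1]

```text
clock: 48.08
tool_pos: [0.4655, -0.2183, 0.1598]
eef_rot: [-0.001, 1.0, 0.001, -0.0]
contact_force: [-0.8, 0.3, -1.1]
opening: 0.281
finger_force: 15.0
```

Call:
play_rows:
  translation:
    - [0,0,0.02]
    - [0,0,0.02]
    - [0,0,0.015]
    - [0,0,0.0125]
    - [0,0,0.01]
    - [0,0,0.01]
    - [0,0,0.005]
    - [0,0,0.004]
    - [0,0,0.003]
    - [0,0,0]
  delta_rot:
    - [0,0,0]
    - [0,0,0]
    - [0,0,0]
    - [0,0,0]
    - [0,0,0]
    - [0,0,0]
    - [0,0,0]
    - [0,0,0]
    - [0,0,0]
    - [0,0,0]
  grip: [-1,-1,-1,-1,-1,-1,-1,-1,-1,-1]

```text
clock: 49.32
tool_pos: [0.4659, -0.2199, 0.0604]
eef_rot: [-0.0, 1.0, 0.0, 0.0]
contact_force: [0.0, 0.2, -0.1]
opening: 0.275
finger_force: 15.0
```

Release, lift and back off to a clear pose.

Call:
play_rows:
  translation:
    - [0,0,0]
    - [0,0,0]
    - [0,0,0]
    - [0,0,0]
    - [0,0,-0.02]
    - [0,0,-0.04]
    - [0,0,-0.04]
    - [0,0,-0.04]
    - [0,0,-0.03]
    - [0,0.03,0]
    - [0,0.03,0]
    - [0,0.03,0]
    - [0,0.03,0]
    - [0,0.03,0]
    - [0,0.03,0]
    - [0,0.03,0]
    - [0,0,0]
    - [0,0,0]
  delta_rot:
    - [0,0,0]
    - [0,0,0]
    - [0,0,0]
    - [0,0,0]
    - [0,0,0]
    - [0,0,0]
    - [0,0,0]
    - [0,0,0]
    - [0,0,0]
    - [0,0,0]
    - [0,0,0]
    - [0,0,0]
    - [0,0,0]
    - [0,0,0]
    - [0,0,0]
    - [0,0,0]
    - [0,0,0]
    - [0,0,0]
  grip: [0.6,0.6,0.6,0.6,0.6,0.6,0.6,0.6,0.6,0.6,0.6,0.6,0.6,0.6,0.6,0.6,0.6,0.6]

```text
clock: 51.58
tool_pos: [0.4657, -0.011, 0.2303]
eef_rot: [0.0, 1.0, -0.001, -0.0]
contact_force: [-0.4, -0.8, -0.5]
opening: 0.799
finger_force: 0.0
```

```bash
python3 - <<'E'
from h import *
i=r.snapshot("scene");cv2.imwrite("pics/end.png",cv2.resize(i[130:310,160:520],(800,400),interpolation=cv2.INTER_CUBIC))
E
```

```text
(no output)
```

View pics/end.png

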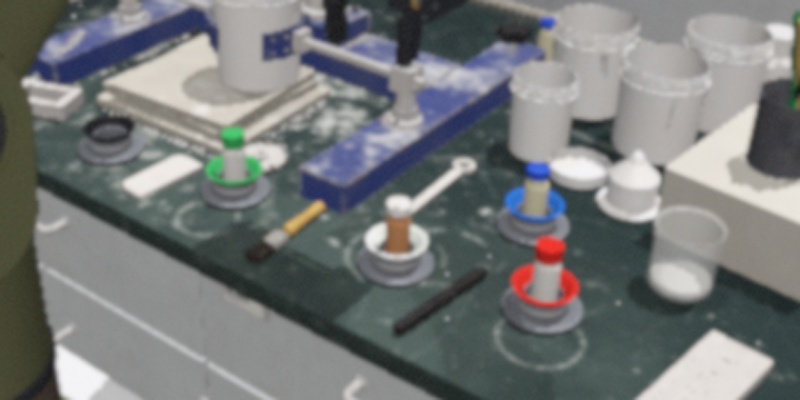

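All four vials stand in their matching mouths: green (233,165), white (398,230), blue (537,190) and red (549,270). The black stand (108,135) is empty and the beaker (685,250) hasn't moved.

```bash
python3 -c "
from plant import r
print(r.finish_job())"
```

```text
the job is handed in; nothing more can be done
None
```

The job is handed in at about 52 s: all four vials stand upright and seated in their matching stands, the black stand is empty, and the beaker is where it was.

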